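# Fit return springs in the door chime

### The job

The door chime on the credenza needs its return springs: squeeze its two orange snap tabs, lift the white cover straight off and stand it upright in the middle of the grey felt mat. Thread every coil spring from the blue tray down over a plunger rod of its own until it sits fully home on its coil (twist it a little if the coils snag; a rod left over stays bare), and only then put the cover back, fully down with both tabs snapped out. Also turn the black tone selector to the green mark, and leave all else on the credenza undisturbed.

Things in the scene. Friction and masses are not known exactly. Their poses are not given: they have to be found in the camera images.
- chime: Door chime, fixed: grey plinth 84 mm wide (x), 14 mm high, from y = -105 to 190 mm. Origin on its underside, below the middle of a row along y of four copper coils (38 mm wide, tops at z = 36 mm), each with an upright plunger rod. Catch brackets, 28 mm high, at x = +/-33 to 42, y = -22 to 22 mm. White housing 74 x 80 mm, top at z = 54 mm, round y = 145 mm carries the tone selector.
- rod1_tip (a point): Centre of the tip of steel plunger rod 1, at y = -69 mm on the chime, z = 100 mm. The rod is vertical, 16.4 mm thick; its top 10 mm tapers to 8 mm. The coil top it stands on lies 64 mm below this point.
- rod2_tip (a point): Centre of the tip of steel plunger rod 2, at y = -23 mm on the chime, z = 100 mm. The rod is vertical, 16.4 mm thick; its top 10 mm tapers to 8 mm. The coil top it stands on lies 64 mm below this point.
- rod3_tip (a point): Centre of the tip of steel plunger rod 3, at y = 23 mm on the chime, z = 100 mm. The rod is vertical, 16.4 mm thick; its top 10 mm tapers to 8 mm. The coil top it stands on lies 64 mm below this point.
- rod4_tip (a point): Centre of the tip of steel plunger rod 4, at y = 69 mm on the chime, z = 100 mm. The rod is vertical, 16.4 mm thick; its top 10 mm tapers to 8 mm. The coil top it stands on lies 64 mm below this point.
- cover: White snap cover over the four rods: box open below, 50 mm wide (x; 45 inside), 190 long (y; 185 inside), 94 high, 0.13 to 0.21 kg. Origin: centre of its lower rim, z up. On the chime its rim rests on the plinth, 14 mm above the chime's underside, origin over the chime's, axes alike (either way round). The barbs of two orange snap tabs lock it; it must rise 90 mm to clear the rods.
- tab_a_pad (a point): Pressing point on the outer face of the orange tab in the middle of the cover's -x side, 60 mm above the rim, 32.5 mm from the cover's middle plane at rest. Tab 30 mm wide, 3 to 80 mm above the rim; goes 5 mm straight in (2 N to start, 6 N at the stop). 3 mm in, its barb is free, both to lift off and to put back. One grasp squeezes both tabs: 65 mm over them, 55 pressed.
- tab_b_pad (a point): The same point on the orange snap tab on the cover's +x side. The barbs are flat above and ramped below: laid on the chime unsqueezed, the cover stands 11 mm too high and snaps home under about 20 N from above. Locked, it has 3 mm of play upwards.
- felt_mat: Grey felt mat, 240 x 290 mm (x, y), 3 mm thick, fixed; origin at the centre of its underside. The cover goes here.
- spring1: Dark steel coil spring (two to four are present): 32 mm outside diameter, 21 mm clear inside, 60 mm long, 4 mm wire, 50 g, stiff enough to be handled as a rigid piece. It stands on its flat closed end in a well of the blue tray. Origin: centre of its lower end, z along its axis. Fully home, its lower end is 36 mm above the chime's underside.
- spring2: Dark steel coil spring (two to four are present): 32 mm outside diameter, 21 mm clear inside, 60 mm long, 4 mm wire, 50 g, stiff enough to be handled as a rigid piece. It stands on its flat closed end in a well of the blue tray. Origin: centre of its lower end, z along its axis. Fully home, its lower end is 36 mm above the chime's underside.
- spring3: Dark steel coil spring (two to four are present): 32 mm outside diameter, 21 mm clear inside, 60 mm long, 4 mm wire, 50 g, stiff enough to be handled as a rigid piece. It stands on its flat closed end in a well of the blue tray. Origin: centre of its lower end, z along its axis. Fully home, its lower end is 36 mm above the chime's underside.
- spring4: Dark steel coil spring (two to four are present): 32 mm outside diameter, 21 mm clear inside, 60 mm long, 4 mm wire, 50 g, stiff enough to be handled as a rigid piece. It stands on its flat closed end in a well of the blue tray. Origin: centre of its lower end, z along its axis. Fully home, its lower end is 36 mm above the chime's underside.
- selector (a joint): Angle of the black tone selector, rad; grows as it turns clockwise seen from above. Five detents, at 0, 0.5, 1.0, 1.5 and 2.0; it clicks into the nearest when let go (about 0.08 N m to leave one). The green mark is at 1.5, the other four marks are small black dots. Stops lie just beyond 0 and 2.0.
- selector_grip (a point): On the selector's axis, 22 mm above the housing's top. Its grip is a bar 40 x 14 mm, from 8 to 34 mm above the housing, on a disc 42 mm across. A white line on top shows the pointing end. The pointer's direction, counter-clockwise seen from above from the chime's x axis, is 1.0 rad minus the joint's value.
- green_mark (a point): The large green dot on the housing's top, 30 mm from the selector's axis, to which the pointer has to be turned.
- spring_tray: Loose blue moulded tray, 53 x 217 mm (x, y), 30 mm high, 0.5 kg, with four wells, 37 mm square and 26 mm deep, in a row along its y at 52 mm pitch; the springs stand upright in them on the 4 mm floor, 34 mm of each showing above the tray. Origin: centre of its underside.
- tumbler: Green glass tumbler, 74 mm across, 95 mm high, origin under its centre; a bystander.
- coin_dish: Aluminium dish with coins, 124 mm across, 22 mm high; a bystander.
- car_fob: Black plastic car fob, 75 x 36 x 13 mm; a bystander.
- screwdriver: Screwdriver lying down; origin at its underside; a bystander.
- sunglasses_case: Brown case, 60 x 160 x 45 mm; a bystander.
There are look-alikes about, which are no part of the job. Leave any red look-alike of the spring4 alone.

How it is judged (in metres and radians):
On the way, in this order (a step that is already met when the one before it is completed fails the run):
1. the cover stands upright on the middle of the felt mat, let go (horizontal distance between cover and felt_mat below 0.05 m and z of cover in the frame of felt_mat below 0.009 m and angle between cover's own z axis and vertical below 0.1 rad and linear speed of cover below 0.03 m/s and contact force between the fingers and cover below 0.5 N), for 0.2 s.
2. every spring is fully home on a rod of its own, the cover still off (horizontal distance between cover and chime above 0.1 m and (horizontal distance between spring1 and rod1_tip below 0.007 m or horizontal distance between spring1 and rod2_tip below 0.007 m or horizontal distance between spring1 and rod3_tip below 0.007 m or horizontal distance between spring1 and rod4_tip below 0.007 m) and z of spring1 in the frame of chime between 0.031 and 0.041 m and angle between each of spring1, spring2, spring3, spring4's own z axis and vertical below 0.12 rad and linear speed of each of spring1, spring2, spring3, spring4 below 0.03 m/s and (horizontal distance between spring2 and rod1_tip below 0.007 m or horizontal distance between spring2 and rod2_tip below 0.007 m or horizontal distance between spring2 and rod3_tip below 0.007 m or horizontal distance between spring2 and rod4_tip below 0.007 m) and z of spring2 in the frame of chime between 0.031 and 0.041 m and (horizontal distance between spring3 and rod1_tip below 0.007 m or horizontal distance between spring3 and rod2_tip below 0.007 m or horizontal distance between spring3 and rod3_tip below 0.007 m or horizontal distance between spring3 and rod4_tip below 0.007 m) and z of spring3 in the frame of chime between 0.031 and 0.041 m and (horizontal distance between spring4 and rod1_tip below 0.007 m or horizontal distance between spring4 and rod2_tip below 0.007 m or horizontal distance between spring4 and rod3_tip below 0.007 m or horizontal distance between spring4 and rod4_tip below 0.007 m) and z of spring4 in the frame of chime between 0.031 and 0.041 m), for 0.2 s.
At the end, for the whole second after the job is handed in: Cover on the chime: rim within 4 mm of the plinth, origin within 7 mm of the chime's axis, both tabs out to within 1.5 mm; each spring present on its own rod, axis within 7 mm, lower end within 5 mm of the coil top, upright within 0.12 rad; selector at the green mark (1.5 +/- 0.12 rad); all at rest (horizontal distance between cover and chime below 0.007 m and z of cover in the frame of chime below 0.018 m and angle between cover's own z axis and vertical below 0.05 rad and linear speed of each of cover, spring1, spring2, spring3, spring4 below 0.03 m/s and x of tab_a_pad in the frame of cover below -0.031 m and x of tab_b_pad in the frame of cover above 0.031 m and (horizontal distance between spring1 and rod1_tip below 0.007 m or horizontal distance between spring1 and rod2_tip below 0.007 m or horizontal distance between spring1 and rod3_tip below 0.007 m or horizontal distance between spring1 and rod4_tip below 0.007 m) and z of spring1 in the frame of chime between 0.031 and 0.041 m and angle between each of spring1, spring2, spring3, spring4's own z axis and vertical below 0.12 rad and (horizontal distance between spring2 and rod1_tip below 0.007 m or horizontal distance between spring2 and rod2_tip below 0.007 m or horizontal distance between spring2 and rod3_tip below 0.007 m or horizontal distance between spring2 and rod4_tip below 0.007 m) and z of spring2 in the frame of chime between 0.031 and 0.041 m and (horizontal distance between spring3 and rod1_tip below 0.007 m or horizontal distance between spring3 and rod2_tip below 0.007 m or horizontal distance between spring3 and rod3_tip below 0.007 m or horizontal distance between spring3 and rod4_tip below 0.007 m) and z of spring3 in the frame of chime between 0.031 and 0.041 m and (horizontal distance between spring4 and rod1_tip below 0.007 m or horizontal distance between spring4 and rod2_tip below 0.007 m or horizontal distance between spring4 and rod3_tip below 0.007 m or horizontal distance between spring4 and rod4_tip below 0.007 m) and z of spring4 in the frame of chime between 0.031 and 0.041 m and value of joint selector between 1.38 and 1.62 rad); the robot touches nothing.
It fails at once if a bystander is shoved more than 3 cm (distance of any of tumbler, coin_dish, car_fob, screwdriver, sunglasses_case from where it was at the start of the episode above 0.03 m).
It fails at once if the tumbler is tipped over (angle between tumbler's own z axis and vertical above 0.5 rad).
Of spring1, spring2, spring3, spring4 only 2 to 4 are there at a start; the rules pass over those that are not, and their reading is None.
At some moment in a run one of spring_tray may be knocked a few centimetres aside while the robot is not near it.
It also fails if it takes over 210 s, if anything falls off the work surface, if the arm or the gripper's body presses on something with over 40 N, if the wrist force passes 120 N, or if a joint passes its speed limit or range.

### The arm

A 6-joint arm with a two-finger parallel gripper is mounted at the origin on the work surface. World frame = base frame: x ahead of the robot, y to its left, z up, the work surface at z = 0. Lengths are in m, angles in degrees, forces in N, time in s.
With the tool pointing down it reaches from about 0.35 to 0.875 m from the base axis. Payload 4.2 kg.
Tool frame: the origin (TCP) lies midway between the tips of the shut fingers; the grasp point (between the pads) lies 19 mm behind it; z points along the fingers, y is the line along which they close (so a half turn about z gives the same grasp; the last joint's range is limited). The gripper opens to 87 mm and grips with 3 to 60 N. Pads are 19 mm wide; open, the fingers measure 117 mm over their backs; the gripper's body (75 mm by 190 mm) begins 51 mm behind the grasp point.
Start: joints at [-50.844, 22.042, 0.453, 0, -68.411, -14.817], TCP at [0.258, -0.569, 0.223] pointing down, gripper open.
Joint ranges: [-179.83, 179.83], [-69.29, 118.12], [-61.27, 80.66], [-181.25, 117.63], [-171.15, -9.14], [-177.46, 177.46]. Speed limits (degrees/s): [159.86, 159.86, 180, 180, 180, 180].

### API

Orientations are given as [roll, pitch, yaw] about the fixed x, y, z axes, in that order (R = Rz(yaw) Ry(pitch) Rx(roll)).
In Python, from workcell import env gives the robot as it stands. The module is installed in compiled form; this text tells all that it offers. Calls block until the motion is done:
- env.goto(position, orientation): joint-space move of the TCP to a pose.
- env.move_straight(position, rotation=None, rate=0.15, force_limit=None): straight line of the TCP; rotation=None keeps the orientation; rate is the mean speed in m/s. With force_limit (N) it stops when the force on the tool has changed by that much, and returns True; else False.
- env.set_joints(angles): joint-space move.
- env.gripper_to(opening, grasp_force=None): opening from 0.0 (shut) to 1.0 (fully open); grasp_force is the grip in N (None keeps the last); returns when the fingers have stopped.
- env.dwell(seconds).
- env.inverse_kinematics(position, orientation): joint angles nearest the present ones, or None.
- env.read_state(): the state.
- env.grab_frame(name): name is "side" or "top" or "wrist"; returns a dict with "image" (384x512x3 uint8, blue, green, red), "fx", "fy", "cx", "cy" (pixels), "position" and "orientation" of the camera in the world. Camera axes: x right, y up, looking along -z (the intrinsics and any distortion apply to the point x, -y, -z); pixel columns grow to the right and rows downward; lengths in m; the calibration is good to about 2 mm. A picture is of the moment at which its call begins. There is no depth.
A pose or a line that the arm cannot do raises env.Unreachable and nothing moves.
- env.close_job(): hands the job in; it is judged then, once.
Trained networks look in a picture, given as the dict that the camera call returned (one of the last four; its "shot" number tells which), for a name from the list of things; names that differ only in an ending like _2 or _b are one class to them, and where a whole thing is asked for, a point or a joint stands for the part that bears it (a point fixed in the world has none). Each returns a list of dicts, best first, with "score" (0 to 1); they miss things now and then, are a little off and sometimes report something else, mostly with a low value. They report only what shows in the picture. A call takes as long as a camera call. They do not tell look-alikes from the thing itself.
- env.search_frame(picture, thing): "xyz" ([x, y, z] in m, in world coordinates, good to about 4 mm: the middle of the surface that is visible of it).
- env.trace(picture, thing): "mask" (384x512 bool, what is visible of it).
The state is a dict: "clock": time; "joint_positions": joint angles; "qvel": joint speeds; "joint_torque": joint torques, N m; "position": TCP position; "tool_rot": TCP orientation; "force": force on the tool from outside, world axes, zero at the start; "wrist_torque": the same for the moment, N m; "opening": opening from 0.0 (shut) to 1.0 (fully open); "finger_force": force on a finger pad.
Only numpy, scipy, OpenCV 4.12 (cv2) and the standard library are available. Lean on these libraries where they do the work, as an engineer would, in place of code of your own. Each camera call takes 0.05 s, during which the arm holds its last target. There are 200 camera calls.

## Working session

There is one attempt and no reset: what is moved stays moved. The work goes in short steps, each a Python script; the robot and the scene stay as the last script left them, time stands still between calls to the robot, and variables do not carry over. Pictures are saved under pics/ and viewed, at most 14 in all, crops included, and the job is handed in when it is done.

```bash
mkdir -p pics; cat > h.py <<'E'
import numpy as np, cv2
from scipy.spatial.transform import Rotation as R
from workcell import env
def Rm(p):
    return R.from_euler('xyz',p['orientation'],degrees=True)
def proj(p,X):
    c=Rm(p).inv().apply(np.atleast_2d(X)-np.array(p['position']))
    return np.c_[p['cx']+p['fx']*c[:,0]/-c[:,2], p['cy']-p['fy']*c[:,1]/-c[:,2]]
def unproj(p,uv,z):
    uv=np.atleast_2d(uv).astype(float)
    d=Rm(p).apply(np.c_[(uv[:,0]-p['cx'])/p['fx'],-(uv[:,1]-p['cy'])/p['fy'],-np.ones(len(uv))])
    o=np.array(p['position']); return o+d*((z-o[2])/d[:,2])[:,None]
E
python3 - <<'E'
from h import *
ims=[]
for n in('top','side'):
    p=env.grab_frame(n); print(n,{k:v for k,v in p.items() if k!='image'}); ims.append(p['image'])
    cv2.imwrite(f'pics/{n}0.png',cv2.resize(p['image'],(800,600)))
    for t in ['chime','cover','tab_a_pad','rod1_tip','felt_mat','spring1','selector_grip','green_mark','spring_tray','tumbler','coin_dish','car_fob','screwdriver','sunglasses_case']:
        print(t,[(np.round(d['xyz'],3).tolist(),round(d['score'],2),proj(p,d['xyz']).round().astype(int)[0].tolist()) for d in env.search_frame(p,t)])
print(env.read_state())
E
```

```text
top {'fx': 458.5738425371453, 'fy': 458.5738425371453, 'cx': 253.74323319780905, 'cy': 193.2367828721856, 'position': array([0.42904453, 0.02040415, 1.35579364]), 'orientation': array([ 5.90344335e+00, -1.71063969e-02, -9.09706376e+01]), 'shot': 1}
chime [([0.63, 0.048, 0.054], 0.75, [243, 171])]
cover [([0.622, -0.074, 0.108], 0.77, [287, 170]), ([0.647, 0.071, 0.062], 0.18, [234, 164])]
tab_a_pad []
rod1_tip [([0.625, 0.051, 0.052], 0.88, [242, 172])]
felt_mat [([0.431, -0.343, 0.002], 0.86, [377, 238]), ([0.623, 0.052, 0.053], 0.5, [241, 173])]
spring1 [([0.357, 0.409, 0.039], 0.73, [117, 268]), ([0.443, 0.276, 0.045], 0.63, [164, 237]), ([0.444, 0.226, 0.046], 0.53, [181, 237]), ([0.428, -0.338, 0.003], 0.5, [376, 239]), ([0.43, 0.379, 0.046], 0.47, [127, 242]), ([0.662, 0.397, 0.042], 0.45, [122, 162]), ([0.395, -0.114, 0.011], 0.33, [300, 252]), ([0.623, 0.049, 0.057], 0.28, [243, 173])]
selector_grip [([0.646, 0.067, 0.06], 0.66, [236, 165])]
green_mark [([0.624, 0.05, 0.052], 0.64, [242, 173])]
spring_tray [([0.392, -0.112, 0.013], 0.26, [299, 253])]
tumbler [([0.408, 0.012, 
[... 1674 characters left out ...]
 273])]
{'clock': 1.5, 'joint_positions': array([-5.08442303e+01,  2.20409953e+01,  4.50431053e-01,  3.65079820e-04,
       -6.84114170e+01, -1.48168685e+01]), 'qvel': array([ 0.02871619,  0.01510976,  0.02408858, -0.02921934,  0.06610683,
        0.0024325 ]), 'joint_torque': array([ 4.94646229e-04, -3.90468550e+01,  1.87614012e+01,  4.22431380e+00,
        1.53925776e-02, -2.12051305e-05]), 'position': array([ 0.25758562, -0.56940831,  0.22254321]), 'tool_rot': array([ 1.79998171e+02, -8.34842123e-04, -1.55660965e+02]), 'force': array([ 0.27133819, -0.04449401,  0.69299282]), 'wrist_torque': array([ 0.10178241,  0.00971501, -0.03004514]), 'finger_force': 0.0, 'opening': 0.9986182183818961}
```

View pics/top0.png

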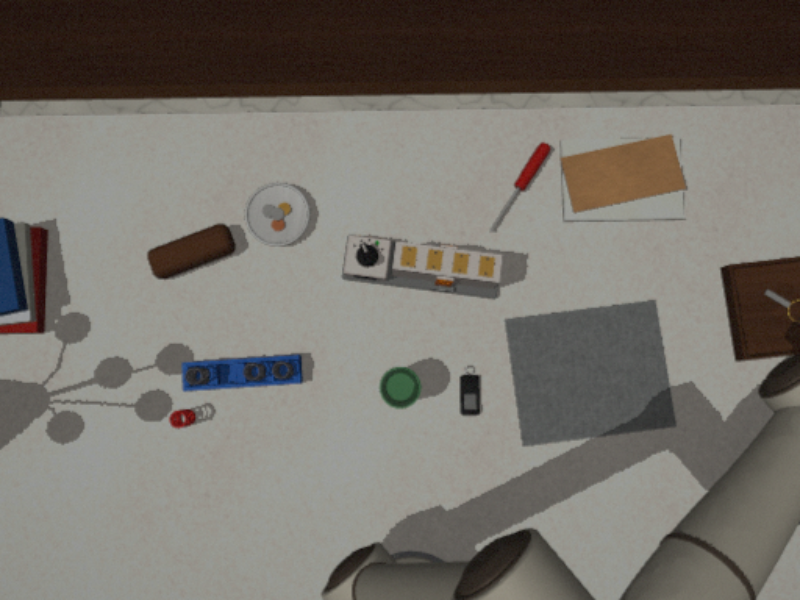

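View pics/side0.png

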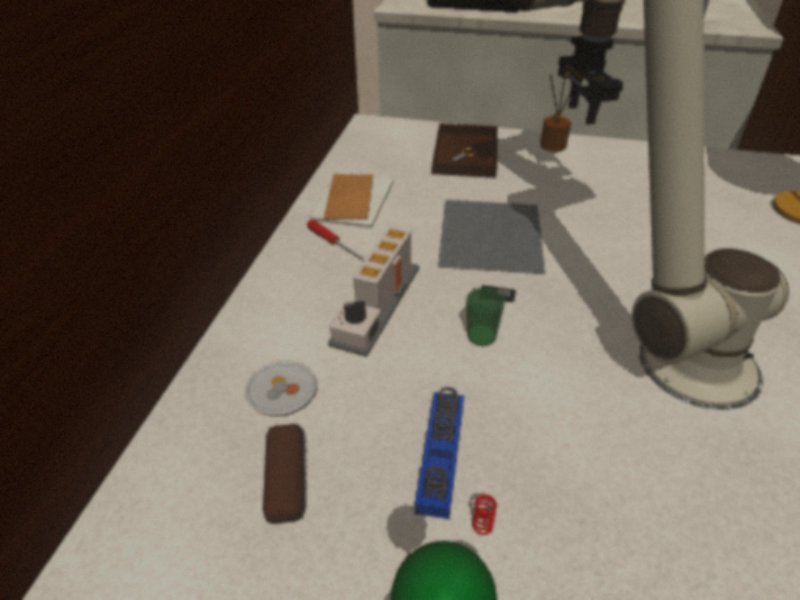

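Top view, in 800x600 pixels: 
- The cover is at (447,262) and the selector at (367,256).
- The mat is at (590,372) and the tray at (242,372).
- Three dark springs stand in the tray at (198,375), (253,371) and (283,370). These fit the description.
- The red coil lying at (190,415), outside the tray, is the look-alike, so I leave it alone.

Next I take close wrist views.

```bash
python3 - <<'E'
from h import *
for y in(83,-97):
    q=env.inverse_kinematics([0.6,0.0,0.40],[180,0,y]); print(y,q)
def look(pos,yaw,name,things):
    env.goto(pos,[180,0,yaw]); env.dwell(.3); p=env.grab_frame('wrist')
    print(name,p['position'],p['orientation'],p['fx'],p['cx'],p['cy'])
    cv2.imwrite(f'pics/{name}.png',p['image']); np.save(f'pics/{name}.npy',p,allow_pickle=True)
    for t in things:
        for d in env.search_frame(p,t): print(t,np.round(d['xyz'],4),round(d['score'],2))
    return p
p=look([0.60,0.03,0.42],-97,'wc',['cover','chime','selector_grip','green_mark','tab_a_pad'])
for t in('cover','chime','green_mark','selector_grip'):
    for d in env.trace(p,t)[:1]: np.save(f'pics/m_{t}.npy',d['mask']); print(t,d['score'],d['mask'].sum())
p=look([0.43,0.31,0.42],-97,'wt',['spring1','spring_tray'])
E
python3 -c "
import cv2,numpy as np
cv2.imwrite('pics/w1.png',np.hstack([cv2.resize(cv2.imread(f'pics/{n}.png'),(400,300)) for n in('wc','wt')]))"
```

```text
83 [ 15.44619474  16.08784152  16.5068495    0.         -90.41900798
 157.55380526]
-97 [ 15.44619474  16.08784152  16.5068495    0.         -90.41900798
 -22.44619474]
wc [ 0.59018822 -0.05393299  0.58178905] [-1.78028882e+01 -5.42993968e-02  1.72951998e+02] 313.8845997654433 252.42337034459726 189.20894349903466
cover [ 0.6287 -0.0762  0.1102] 0.62
cover [0.6263 0.0408 0.0569] 0.21
chime [0.6269 0.0395 0.0557] 0.57
selector_grip [0.6439 0.0598 0.0677] 0.88
selector_grip [0.3944 0.0147 0.0582] 0.73
green_mark [ 0.6288 -0.0792  0.1055] 0.44
tab_a_pad [0.4432 0.2035 0.0271] 0.69
tab_a_pad [ 0.5952 -0.0667  0.0944] 0.6
cover 0.7 5331
chime 0.68 3473
green_mark 0.96 3196
selector_grip 0.87 475
wt [0.42062263 0.22592118 0.58176608] [-1.77949445e+01 -5.12299653e-02  1.72907493e+02] 313.8845997654433 252.42337034459726 189.20894349903466
spring1 [0.4391 0.3822 0.0484] 0.9
spring1 [0.4419 0.2864 0.0634] 0.75
spring1 [0.3606 0.4073 0.0385] 0.74
spring1 [0.6482 0.0775 0.056 ] 0.67
spring1 [0.4468 0.2286 0.0658] 0.44
spring_tray [0.435  0.2973 0.0268] 0.58
spring_tray [0.6403 0.0923 0.0572] 0.33
```

View pics/w1.png

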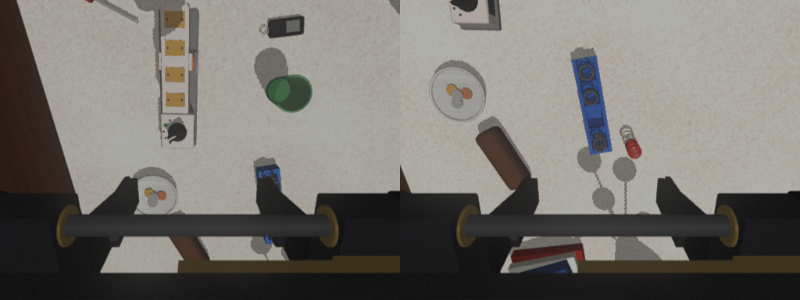

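Left (wrist view of the chime): the cover with four gold patches runs from (163,5) to (188,112), with the selector at (177,130). Right: the tray runs from (572,52) to (610,152), with springs at (588,72), (592,97) and (598,140), and the red one at (631,145). Next I fit the chime pose by silhouette from a better view.

```bash
cat >> h.py <<'E'
from scipy.optimize import minimize
def box(x0,x1,y0,y1,z0,z1): return np.array([[x,y,z] for x in(x0,x1) for y in(y0,y1) for z in(z0,z1)],float)
def render(p,boxes,x,y,th,S=4):
    c,s=np.cos(th),np.sin(th); M=np.array([[c,-s,0],[s,c,0],[0,0,1]])
    m=np.zeros((384,512),np.uint8)
    for b in boxes:
        uv=proj(p,b@M.T+[x,y,0])
        cv2.fillConvexPoly(m,cv2.convexHull((uv*16).round().astype(np.int32)),1,shift=4)
    return m
def fit(views,x0):
    # views: list of (picture, mask, boxes)
    ks=(7,7)
    B=[cv2.GaussianBlur(m.astype(np.float32),ks,0) for _,m,_ in views]
    f=lambda v:sum(((cv2.GaussianBlur(render(p,b,v[0],v[1],v[2]/.2*1).astype(np.float32),ks,0)-Bi)**2).sum() for (p,_,b),Bi in zip(views,B))
    s=np.array(x0)+np.array([[0,0,0],[.006,0,0],[0,.006,0],[0,0,.02]])
    r=minimize(lambda v:f([v[0],v[1],v[2]*.2]),x0,method='Nelder-Mead',options=dict(initial_simplex=s,xatol=1e-5,fatol=.1))
    return r.x,r.fun
COVER=[box(-.025,.025,-.095,.095,.014,.108)]
CHIME=[box(-.042,.042,-.105,.19,0,.014),box(-.037,.037,.105,.185,.014,.054)]
E
python3 - <<'E'
from h import *
env.goto([0.61,0.24,0.34],[180,0,-97]); env.dwell(.3); ims=[]
V=[];P={}
for n in('wrist','top'):
    p=env.grab_frame(n); P[n]=p
    for t in('cover',):
        d=env.trace(p,t); print(n,t,[(round(e['score'],2),e['mask'].sum()) for e in d])
        m=d[0]['mask']; V.append((p,m.astype(np.uint8),COVER))
    for t in('spring1','green_mark','selector_grip','tab_a_pad','felt_mat'):
        print(t,[(np.round(e['xyz'],3),round(e['score'],2)) for e in env.search_frame(p,t)[:4]])
for vs in(V,V[:1],V[1:]):
    r,f=fit(vs,[.628,-.07,-.12]); print(r,np.degrees(r[2]),f)
r,f=fit(V,[.628,-.07,-.12])
for p,m,_ in V:
    im=p['image'].copy()
    for b in (COVER,CHIME):
        cs,_=cv2.findContours(render(p,b,*r),0,2); cv2.drawContours(im,cs,-1,(0,0,255),1)
    cs,_=cv2.findContours(m,0,2); cv2.drawContours(im,cs,-1,(0,255,0),1); u=proj(p,[r[0],r[1],.108])[0].astype(int)
    u=np.clip(u,[100,75],[412,309]); im=im[u[1]-75:u[1]+115,u[0]-100:u[0]+100]; ims.append(cv2.resize(im,(400,int(im.shape[0]*2))))
h=min(i.shape[0] for i in ims); cv2.imwrite('pics/fit.png',np.hstack([i[:h] for i in ims]))
E
```

```text
wrist cover []Traceback (most recent call last):
  File "<stdin>", line 8, in <module>
IndexError: list index out of range
```

```bash
cat > fit1.py <<'E'
from h import *
env.goto([0.61,-0.03,0.40],[180,0,-97]); env.dwell(.3); ims=[]
V=[]
for n in('wrist','top'):
    p=env.grab_frame(n)
    d=env.trace(p,'cover'); print(n,[(round(e['score'],2),e['mask'].sum()) for e in d])
    if d: V.append((p,d[0]['mask'].astype(np.uint8),COVER))
    else: V.append((p,np.zeros((384,512),np.uint8),COVER))
    for t in('spring1','green_mark','selector_grip','tab_a_pad','felt_mat'):
        print(t,[(np.round(e['xyz'],3),round(e['score'],2)) for e in env.search_frame(p,t)[:4]])
G=[v for v in V if v[1].any()]
for vs in (G,*[[g] for g in G]):
    r,f=fit(vs,[.628,-.07,-.12]); print(r,np.degrees(r[2]),f)
r,f=fit(G,[.628,-.07,-.12])
for p,m,_ in V:
    im=p['image'].copy()
    for b in (COVER,CHIME):
        cs,_=cv2.findContours(render(p,b,*r),0,2); cv2.drawContours(im,cs,-1,(0,0,255),1)
    cs,_=cv2.findContours(m,0,2); cv2.drawContours(im,cs,-1,(0,255,0),1); u=proj(p,[r[0],r[1],.108])[0].astype(int)
    u=np.clip(u,[100,75],[412,269]); im=im[u[1]-75:u[1]+115,u[0]-100:u[0]+100]; ims.append(cv2.resize(im,(400,380)))
cv2.imwrite('pics/fit.png',np.hstack(ims))
E
python3 fit1.py
```

```text
wrist [(0.8, np.int64(5135))]
spring1 [(array([0.436, 0.375, 0.032]), 0.66)]
green_mark [(array([0.638, 0.042, 0.054]), 0.93), (array([ 0.633, -0.079,  0.105]), 0.58)]
selector_grip [(array([0.648, 0.061, 0.07 ]), 0.88)]
tab_a_pad []
felt_mat [(array([ 0.471, -0.215,  0.001]), 0.59)]
top [(0.84, np.int64(945))]
spring1 [(array([0.431, 0.38 , 0.046]), 0.68), (array([0.44 , 0.276, 0.044]), 0.58), (array([0.359, 0.41 , 0.037]), 0.52)]
green_mark [(array([0.628, 0.056, 0.052]), 0.74)]
selector_grip [(array([0.652, 0.068, 0.062]), 0.55)]
tab_a_pad []
felt_mat [(array([ 0.427, -0.34 ,  0.002]), 0.74)]
[ 0.62843917 -0.07145888 -0.14623845] -8.378846235024985 676.768310546875
[ 0.62840685 -0.07133843 -0.14594337] -8.36193897051581 140.66082763671875
[ 0.62979162 -0.0720414  -0.1758477 ] -10.075330897940084 522.9228515625
```

View pics/fit.png

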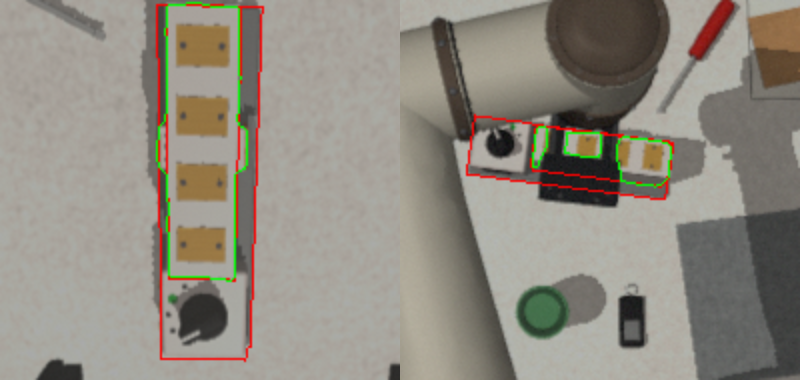

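The red outline of the fitted pose, chime (0.6284, -0.0713), yaw -8.36°, matches the cover, plinth and housing in the wrist view. Next I enlarge the selector to read the pointer.

```bash
python3 - <<'E'
from h import *
env.goto([0.63,0.04,0.33],[180,0,-97]); env.dwell(.3)
p=env.grab_frame('wrist'); th=np.radians(-8.36)
c=np.array([.6284-.145*np.sin(th),-.0713+.145*np.cos(th)])
im=p['image'].copy(); u=proj(p,[*c,.07])[0].astype(int); print(u)
big=cv2.resize(im[u[1]-45:u[1]+45,u[0]-60:u[0]+60],(720,540),interpolation=cv2.INTER_CUBIC)
for j in (0,.5,1,1.5,2):
    a=1-j+th
    for z,r,col in((.088,.02,(255,0,0)),(.054,.03,(0,0,255))):
        q=(proj(p,[c[0]+r*np.cos(a),c[1]+r*np.sin(a),z])[0]-u+[60,45])*6
        cv2.circle(big,tuple(int(k) for k in q),5,col,2); cv2.putText(big,str(j),tuple(int(k)+6 for k in q),0,.5,col,1)
cv2.imwrite('pics/sel.png',big)
E
```

```text
[242 177]
```

View pics/sel.png

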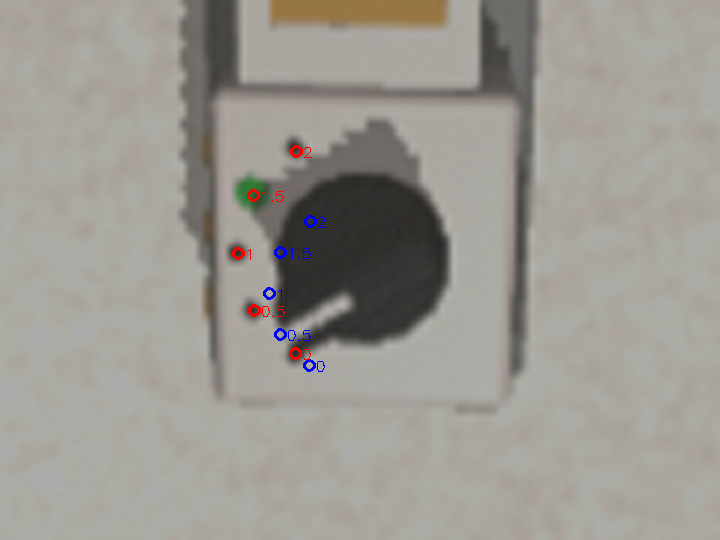

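The pointer's white line runs along the 0.5 detent, and the projected marks (red rings) fall on the dots. I turn the selector by +1.0 rad, clockwise.

```bash
cat >> h.py <<'E'
CH=np.array([.6284,-.0713]); TH=np.radians(-8.36)
def ch(x,y,z): return [CH[0]+x*np.cos(TH)-y*np.sin(TH),CH[1]+x*np.sin(TH)+y*np.cos(TH),z]
def st():
    s=env.read_state(); print('t%.1f'%s['clock'],s['position'].round(4),s['tool_rot'].round(1),'F',s['force'].round(1),'op %.3f'%s['opening'],'ff %.1f'%s['finger_force'],'j6 %.0f'%s['joint_positions'][5])
E
python3 - <<'E'
from h import *
yw=np.degrees(.5+TH)
env.gripper_to(.46)
env.goto(ch(0,.145,.16),[180,0,yw]); st()
print(env.move_straight(ch(0,.145,.067),rate=.08,force_limit=8)); st()
env.gripper_to(0,grasp_force=25); st()
env.move_straight(ch(0,.145,.067),[180,0,yw-30],rate=.05); env.move_straight(ch(0,.145,.067),[180,0,yw-57.3],rate=.05); env.dwell(.3); st()
env.gripper_to(.46); env.move_straight(ch(0,.145,.2)); st()
env.goto([0.63,0.04,0.33],[180,0,-97]); env.dwell(.2)
p=env.grab_frame('wrist'); u=proj(p,ch(0,.145,.07))[0].astype(int)
cv2.imwrite('pics/sel2.png',cv2.resize(p['image'][u[1]-45:u[1]+45,u[0]-60:u[0]+60],(360,270)))
p=env.grab_frame('top'); d=env.trace(p,'felt_mat')
for e in d[:1]:
    cs=max(cv2.findContours(e['mask'].astype(np.uint8),0,2)[0],key=cv2.contourArea)
    r=cv2.minAreaRect(unproj(p,cs[:,0].astype(float),.003)[:,:2].astype(np.float32)); print('mat',e['score'],r)
E
```

```text
t13.5 [0.6497 0.0722 0.1604] [180.   -0.   20.3] F [-0.2 -0.6  0.6] op 0.459 ff 0.0 j6 90
False
t14.8 [0.6499 0.0723 0.0677] [ 1.80e+02 -1.00e-01  2.03e+01] F [ 0.9 -0.4  0.5] op 0.460 ff 0.0 j6 90
t15.4 [0.6497 0.0706 0.0672] [179.9   0.   20.3] F [ 1.2 -4.6  0.3] op 0.156 ff 25.0 j6 90
t17.0 [0.6498 0.0707 0.0672] [ 1.799e+02 -1.000e-01 -3.700e+01] F [ 1.4 -4.5  1. ] op 0.155 ff 25.0 j6 32
t18.8 [0.6487 0.072  0.1988] [ 1.799e+02  1.000e-01 -3.700e+01] F [ 0.3  0.4 -0. ] op 0.461 ff 0.0 j6 32
mat 0.57 ((0.43034303188323975, -0.3412594199180603), (0.23990179598331451, 0.28989484906196594), 6.364326477050781)
```

View pics/sel2.png

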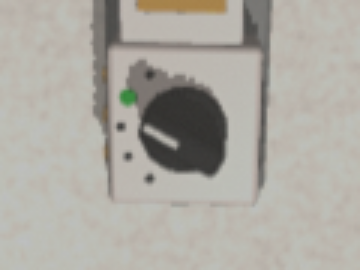

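The pointer now points at the green dot. The fingers centred on the selector axis about 1.6 mm nearer -y, so I refine the chime position with that. Now the cover: squeeze the tabs, lift, set it on the mat.

```bash
echo 'CH=np.array([.6287,-.0727]); YG=-90+np.degrees(TH); MAT=np.array([.4303,-.3412])' >> h.py
python3 - <<'E'
from h import *
env.gripper_to(1)
env.goto(ch(0,0,.17),[180,0,YG]); st()
print(env.move_straight(ch(0,0,.055),rate=.08,force_limit=8)); st()
env.gripper_to(.5,grasp_force=22); env.dwell(.2); st()
E
```

```text
t21.9 [ 0.6301 -0.0724  0.1716] [-179.8    0.   -98.3] F [ 0.3  0.2 -0. ] op 1.005 ff 0.0 j6 -16
False
t23.5 [ 0.6291 -0.0727  0.0557] [-179.9    0.   -98.4] F [-0.4  0.6  0.2] op 0.994 ff 0.0 j6 -16
t24.4 [ 0.6289 -0.0727  0.0556] [-180.    -0.   -98.3] F [-0.7  1.1  5.2] op 0.612 ff 22.0 j6 -16
```

```bash
python3 - <<'E'
from h import *
s=env.read_state()['position']
print(env.move_straight([s[0],s[1],s[2]+.03],rate=.05,force_limit=25)); st()
print(env.move_straight([s[0],s[1],s[2]+.125],rate=.08,force_limit=15)); st()
env.move_straight([*MAT,s[2]+.125],rate=.15); st()
print(env.move_straight([*MAT,.060],rate=.1,force_limit=8)); 
print(env.move_straight([*MAT,.040],rate=.02,force_limit=4)); st()
env.gripper_to(1); env.dwell(.3); st()
env.move_straight([*MAT,.17]); env.dwell(.2)
env.goto([.40,-.20,.40],[180,0,YG]); env.dwell(.2)
p=env.grab_frame('top'); d=env.search_frame(p,'cover'); print([(e['xyz'],e['score']) for e in d])
cv2.imwrite('pics/t2.png',cv2.resize(p['image'],(640,480)))
E
```

```text
False
t25.1 [ 0.6287 -0.0727  0.0854] [180.    0.  -98.4] F [-0.2  0.2 -1.9] op 0.609 ff 22.0 j6 -16
False
t26.5 [ 0.6285 -0.0727  0.1797] [179.9  -0.  -98.4] F [ 0.5  0.1 -1.8] op 0.606 ff 22.0 j6 -16
t28.9 [ 0.4306 -0.3408  0.1805] [180.    0.  -98.3] F [ 0.6 -0.9 -1.1] op 0.605 ff 22.0 j6 13
False
True
t31.0 [ 0.4302 -0.3412  0.0446] [180.   -0.  -98.3] F [-1.   1.   4.9] op 0.614 ff 22.0 j6 13
t32.1 [ 0.4293 -0.3407  0.0436] [ 1.799e+02  1.000e-01 -9.840e+01] F [-0.  0.  0.] op 0.997 ff 0.0 j6 13
[([0.4108, 0.0363, 0.0685], 0.7), ([0.6294, -0.0264, 0.017], 0.2)]
```

View pics/t2.png

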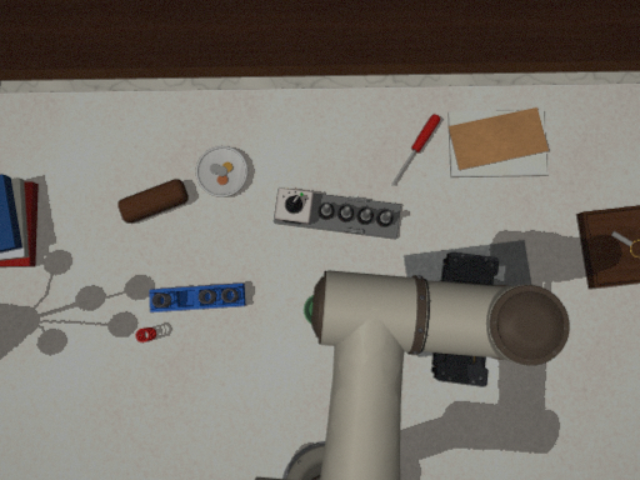

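The cover is on the mat under the arm and the four rods are exposed at (327..386, 211..218). Next I locate the rod tips and the tray springs from wrist views.

```bash
cat >> h.py <<'E'
TRAY=[box(-.0265,.0265,-.1085,.1085,0,.03)]
def look_tray(save=None,c0=(.44,.305,-.1)):
    env.goto([.435,.27,.37],[180,0,-97]); env.dwell(.25)
    p=env.grab_frame('wrist')
    im=cv2.cvtColor(p['image'],cv2.COLOR_BGR2HSV)
    m=cv2.inRange(im,(105,150,40),(125,255,255)); n,l,s,_=cv2.connectedComponentsWithStats(cv2.morphologyEx(m,cv2.MORPH_CLOSE,np.ones((15,15))))
    k=min(range(1,n),key=lambda i:abs(s[i][4]-3500) if s[i][4]>600 else 1e9); m=(l==k).astype(np.uint8)
    m=cv2.fillPoly(m*0,[cv2.convexHull(cv2.findNonZero(m))],1)
    uv=cv2.minAreaRect(unproj(p,cv2.findNonZero(m)[:,0],.03)[:,:2].astype(np.float32))
    r,f=fit([(p,m,TRAY)],[*uv[0],c0[2]]); print('tray',r.round(4),'err',round(f),'area',m.sum(),uv)
    det=[(np.array(e['xyz']),e['score']) for e in env.search_frame(p,'spring1')]
    for d in det: print('  det',d[0].round(4),round(d[1],2))
    if save:
        out=p['image'].copy(); cs,_=cv2.findContours(render(p,TRAY,*r),0,2); cv2.drawContours(out,cs,-1,(0,0,255),1)
        M=np.array([[np.cos(r[2]),-np.sin(r[2])],[np.sin(r[2]),np.cos(r[2])]]); a=np.linspace(0,2*np.pi,60)
        u=proj(p,[r[0],r[1],.03])[0].astype(int); y0=max(u[1]-90,0); x0=max(u[0]-80,0); out=cv2.resize(out[y0:y0+180,x0:x0+160],None,fx=3,fy=3,interpolation=cv2.INTER_CUBIC)
        for w in(-.078,-.026,.026,.078):
            c=M@[0,w]+r[:2]; q=((proj(p,np.c_[c[0]+.016*np.cos(a),c[1]+.016*np.sin(a),0*a+.064])-[x0,y0]+.5)*3).astype(np.int32); cv2.polylines(out,[q],True,(0,255,255),1)
        cv2.imwrite(save,out)
    return p,r
E
python3 - <<'E'
from h import *
env.goto([.61,-.03,.40],[180,0,-97]); env.dwell(.25); p=env.grab_frame('wrist'); out=p['image'].copy()
u=proj(p,ch(0,0,.05))[0].astype(int); y0=max(u[1]-90,0);x0=u[0]-60
out=cv2.resize(out[y0:y0+180,x0:x0+120],None,fx=3,fy=3,interpolation=cv2.INTER_CUBIC); a=np.linspace(0,2*np.pi,60)
for w in(-.069,-.023,.023,.069):
    for z,rr in((.1,.004),(.09,.0082),(.036,.019)):
        c=ch(0,w,z); q=((proj(p,np.c_[c[0]+rr*np.cos(a),c[1]+rr*np.sin(a),0*a+z])-[x0,y0]+.5)*3).astype(np.int32); cv2.polylines(out,[q],True,(0,255,255),1)
A=out
p,r=look_tray('pics/tr.png'); B=cv2.imread('pics/tr.png'); h=min(A.shape[0],B.shape[0]); cv2.imwrite('pics/ab.png',np.hstack([A[:h],B[:h,:430]]))
E
```

```text
tray [0.441  0.2995 0.0518] err 75 area 4070 ((0.4414503276348114, 0.2980392873287201), (0.05145132169127464, 0.21378137171268463), 2.9633209705352783)
  det [0.4396 0.3717 0.0483] 0.86
  det [0.4444 0.224  0.0637] 0.78
  det [0.3624 0.4038 0.0385] 0.7
  det [0.4454 0.2743 0.0532] 0.64
  det [0.6481 0.0704 0.0559] 0.23
```

View pics/ab.png

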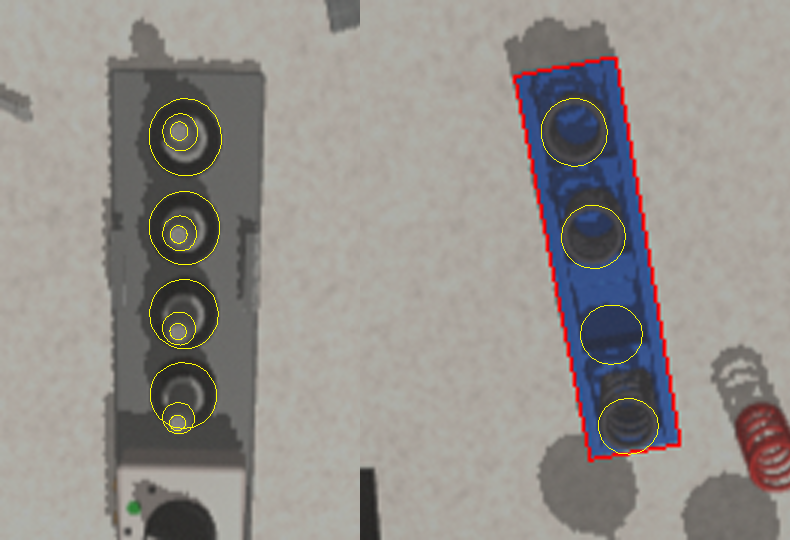

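The rods and coils match the projected rings. The three dark springs match the wells at tray-y -78, -26 and +78, and the red one at (765,455) is outside the tray. I thread the first spring.

```bash
cat >> h.py <<'E'
def pick(r,w,yoff=0.):
    c,s=np.cos(r[2]),np.sin(r[2]); x,y=r[0]-s*w,r[1]+c*w; yaw=-90+np.degrees(r[2])
    env.gripper_to(.75); env.goto([x,y,.15],[180,0,yaw])
    hit=env.move_straight([x,y,.036],rate=.1,force_limit=6); print('pick hit',hit)
    env.gripper_to(0,grasp_force=20); env.dwell(.1); st()
    q=env.read_state()['position']; env.move_straight([q[0],q[1],.19],rate=.12); st()
def insert(w):
    env.goto(ch(0,w,.19),[180,0,YG])
    a=env.move_straight(ch(0,w,.13),rate=.08,force_limit=5); print('tip',a); st()
    if a: return False
    b=env.move_straight(ch(0,w,.064),rate=.05,force_limit=6); print('down',b); st()
    return env.read_state()['position'][2]<.0705
def release():
    env.gripper_to(.7); env.dwell(.1); q=env.read_state()['position']; env.move_straight([q[0],q[1],.19],rate=.15)
E
python3 - <<'E'
from h import *
p,r=look_tray()
pick(r,-.078)
if insert(-.069): release(); print('ok')
E
```

```text
tray [0.4417 0.2985 0.0535] err 82 area 4069 ((0.4414433240890503, 0.29787683486938477), (0.051508549600839615, 0.21377012133598328), 3.036120891571045)
  det [0.3601 0.4064 0.0393] 0.81
  det [0.4429 0.2233 0.0654] 0.65
  det [0.4405 0.3706 0.0481] 0.64
  det [0.4435 0.2741 0.053 ] 0.63
pick hit False
t42.0 [0.4459 0.2206 0.036 ] [180.   -0.  -86.9] F [0.1 0.1 0.6] op 0.350 ff 19.8 j6 -42
t43.4 [0.4454 0.2203 0.1892] [ 1.799e+02 -1.000e-01 -8.690e+01] F [-0.1  0.4 -0.3] op 0.353 ff 19.9 j6 -42
tip False
t45.8 [ 0.6192 -0.141   0.1306] [-179.9   -0.   -98.3] F [-0.5 -0.3 -0. ] op 0.354 ff 19.9 j6 -10
down True
t46.9 [ 0.6179 -0.1411  0.0676] [179.9  -0.  -98.3] F [-1.4  0.4  4.1] op 0.349 ff 19.9 j6 -10
ok
```

```bash
python3 - <<'E'
from h import *
for w,rod in((-.026,-.023),(.078,.023)):
    p,r=look_tray(f'pics/tr{rod}.png')
    if abs(r[0]-.441)>.004 or abs(r[1]-.299)>.005 : print('tray moved'); break
    pick(r,w)
    if env.read_state()['opening']<.3: print('missed'); break
    if insert(rod): release(); print('ok')
    else: break
E
```

```text
tray [0.4415 0.2983 0.0557] err 83 area 4060 ((0.44150400161743164, 0.2980465888977051), (0.051199957728385925, 0.2141604870557785), 2.9703078269958496)
  det [0.445  0.2729 0.0553] 0.79
  det [0.3632 0.4046 0.0323] 0.68
  det [0.4395 0.3715 0.0475] 0.64
  det [0.663  0.3787 0.0409] 0.51
pick hit False
t54.3 [0.443  0.2724 0.036 ] [-180.     0.   -86.8] F [0.9 0.4 0.5] op 0.355 ff 20.0 j6 -46
t55.7 [0.4426 0.272  0.1891] [ 1.799e+02 -1.000e-01 -8.680e+01] F [ 0.2 -0.2 -1. ] op 0.354 ff 20.0 j6 -46
tip False
t58.1 [ 0.6258 -0.0955  0.1306] [-179.9    0.   -98.4] F [ 0.2 -0.1 -0.1] op 0.356 ff 20.0 j6 -14
down True
t59.3 [ 0.6251 -0.0955  0.0679] [179.9  -0.  -98.3] F [-0.8  0.5  3.4] op 0.352 ff 20.1 j6 -14
ok
tray [0.4415 0.2999 0.0547] err 85 area 4059 ((0.4414885342121124, 0.29823100566864014), (0.05119321122765541, 0.21422360837459564), 2.966644763946533)
  det [0.3625 0.4041 0.0352] 0.87
  det [0.4404 0.3695 0.0468] 0.69
pick hit False
t66.6 [0.4372 0.3778 0.036 ] [-180.    -0.   -86.9] F [-0.5 -0.2 -0.1] op 0.349 ff 20.1 j6 -54
t68.0 [0.4369 0.3775 0.1891] [ 1.799e+02 -1.000e-01 -8.690e+01] F [-0.6  0.1 -0.8] op 0.347 ff 20.1 j6 -54
tip False
t70.7 [ 0.6325 -0.05    0.1305] [-179.9    0.   -98.3] F [-0.3  0.6 -0.7] op 0.351 ff 20.1 j6 -18
down True
t71.8 [ 0.6315 -0.05    0.0677] [179.9  -0.  -98.3] F [-0.7  0.3  4. ] op 0.344 ff 20.4 j6 -18
ok
```

Now I check the springs on the rods, the tray, and the cover on the mat.

```bash
python3 - <<'E'
from h import *
p,r=look_tray(); t=p['image'][:300]
env.goto([.61,-.03,.40],[180,0,-97]); env.dwell(.25); p=env.grab_frame('wrist'); u=proj(p,ch(0,0,.05))[0].astype(int); y0=max(u[1]-90,0)
A=cv2.resize(p['image'][y0:y0+180,u[0]-60:u[0]+60],(360,540),interpolation=cv2.INTER_CUBIC)
env.goto([.43,-.30,.45],[180,0,YG]); env.dwell(.25); p=env.grab_frame('wrist')
d=env.trace(p,'cover'); print([(e['score'],e['mask'].sum()) for e in d])
C=[box(-.025,.025,-.095,.095,.003,.097)]
out=p['image'].copy()
if d:
    r,f=fit([(p,d[0]['mask'].astype(np.uint8),C)],[*MAT,TH]); print('cover',r,np.degrees(r[2]),f)
    cs,_=cv2.findContours(render(p,C,*r),0,2); cv2.drawContours(out,cs,-1,(0,0,255),1)
out=cv2.resize(out,(430,322)); t=cv2.resize(t,(430,218))
cv2.imwrite('pics/chk.png',np.hstack([A,np.vstack([out,t])]))
E
```

```text
tray [0.4412 0.2991 0.053 ] err 72 area 4082 ((0.44136306643486023, 0.2980882525444031), (0.05147203430533409, 0.21428227424621582), 2.9716763496398926)
  det [0.3644 0.4024 0.0349] 0.63
[(0.76, np.int64(4021))]
cover [ 0.43014009 -0.33983058 -0.14136819] -8.09980062620855 83.58698272705078
```

View pics/chk.png

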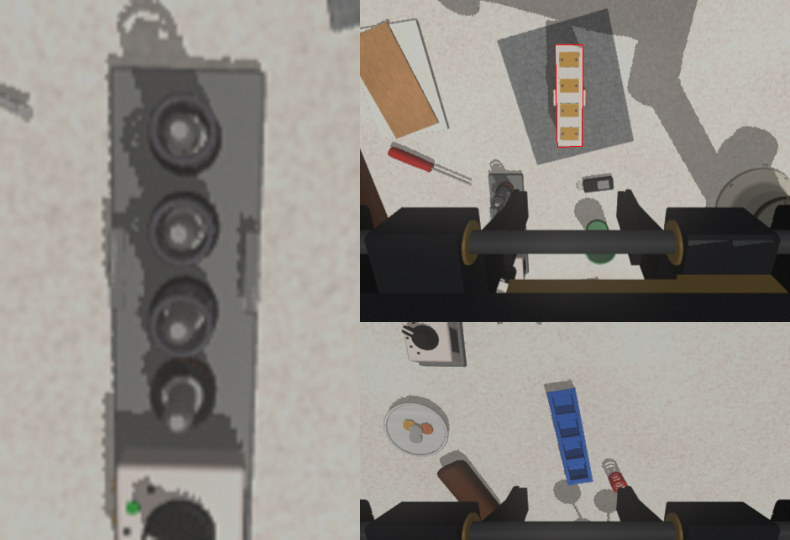

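Three springs sit home on rods 1–3, rod 4 is bare, the tray is empty, and the cover stands on the mat where I left it. I put the cover back.

```bash
python3 - <<'E'
from h import *
g=[.4302,-.3410]
env.gripper_to(1); env.goto([*g,.17],[180,0,YG])
print(env.move_straight([*g,.0447],rate=.08,force_limit=8)); st()
env.gripper_to(.5,grasp_force=22); env.dwell(.2); st()
env.move_straight([*g,.185],rate=.1); st()
env.move_straight(ch(0,0,.185),rate=.15); env.dwell(.2); st()
print(env.move_straight(ch(0,0,.11),rate=.05,force_limit=6)); st()
print(env.move_straight(ch(0,0,.051),rate=.04,force_limit=8)); st()
E
```

```text
False
t82.3 [ 0.4305 -0.3411  0.0452] [-179.9   -0.   -98.4] F [ 0.3 -0.4  0.3] op 1.005 ff 0.0 j6 13
t83.2 [ 0.4302 -0.3411  0.0452] [-180.    -0.   -98.3] F [-1.1  1.3  5.3] op 0.608 ff 22.0 j6 13
t84.8 [ 0.4298 -0.3408  0.1842] [179.9   0.  -98.4] F [ 0.7 -0.4 -0.2] op 0.606 ff 22.0 j6 13
t87.3 [ 0.6286 -0.073   0.1851] [-180.     0.   -98.4] F [-0.3  0.3 -1.3] op 0.611 ff 22.0 j6 -16
False
t89.0 [ 0.6289 -0.0727  0.1104] [-180.     0.   -98.4] F [-0.3 -0.  -2. ] op 0.605 ff 22.0 j6 -16
True
t90.2 [ 0.6285 -0.0727  0.0563] [179.9  -0.  -98.3] F [-1.6 -0.4  4.5] op 0.609 ff 22.0 j6 -16
```

```bash
python3 - <<'E'
from h import *
print(env.move_straight(ch(0,0,.054),rate=.02,force_limit=8)); st()
env.gripper_to(1); env.dwell(.2); st(); env.move_straight(ch(0,0,.18),rate=.12)
env.goto([.61,-.03,.40],[180,0,-97]); env.dwell(.25); p=env.grab_frame('wrist'); out=p['image'].copy()
d=env.trace(p,'cover')
if d:
    r,f=fit([(p,d[0]['mask'].astype(np.uint8),COVER)],[*CH,TH]); print('cover',r,f)
cs,_=cv2.findContours(render(p,COVER,*CH,TH),0,2); cv2.drawContours(out,cs,-1,(0,0,255),1)
u=proj(p,ch(0,0,.05))[0].astype(int); y0=max(u[1]-90,0)
A=cv2.resize(out[y0:y0+180,u[0]-60:u[0]+60],(360,540),interpolation=cv2.INTER_CUBIC)
env.goto([.3,-.4,.35],[180,0,YG]); env.dwell(.3); p=env.grab_frame('side'); u=proj(p,ch(0,0,.05))[0].astype(int)
B=cv2.resize(p['image'][u[1]-80:u[1]+100,u[0]-70:u[0]+70],(420,540),interpolation=cv2.INTER_CUBIC)
cv2.imwrite('pics/end.png',np.hstack([A,B])); st()
E
```

```text
False
t90.5 [ 0.6286 -0.0728  0.0562] [ 1.798e+02 -1.000e-01 -9.830e+01] F [-4.3  1.4  9.7] op 0.610 ff 22.0 j6 -16
t91.5 [ 0.6287 -0.0727  0.054 ] [ 1.798e+02 -1.000e-01 -9.840e+01] F [-0.5 -0.   0.1] op 1.005 ff 0.0 j6 -16
cover [ 0.62884647 -0.07221174 -0.13478769] 115.5750503540039
t96.1 [ 0.3004 -0.3998  0.3499] [180.    0.  -98.3] F [ 0.1 -0.3 -0. ] op 1.000 ff 0.0 j6 26
```

View pics/end.png

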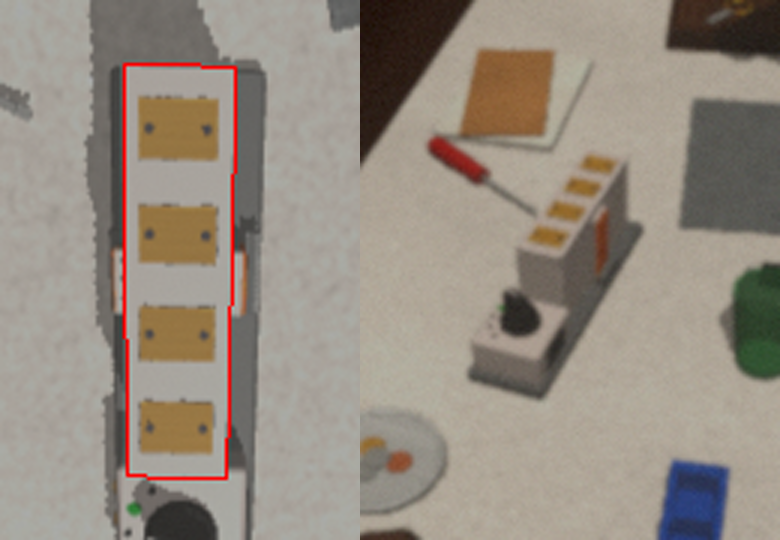

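The cover is fully down within its projected outline, both orange tabs at (119,280) and (240,283) are out, and the selector is unchanged. I hand the job in.

```bash
python3 -c "
from h import *
print(env.close_job())"
```

```text
the job is handed in; nothing more can be done
None
```

I handed the job in; the judge returned no result. By my last pictures, the three springs are home on rods 1–3 (rod 4 bare), the cover is back fully down with both tabs out, the selector points at the green mark, and I saw nothing else disturbed.

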